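# Line up a hinge leaf on the jamb and hold it for the pin

### The arm

A 6-joint arm with a two-finger parallel gripper is mounted at the origin on a cart in front of the work surface, level with it; the furniture and walls round the work are solid. World frame = base frame: x ahead of the robot, y to its left, z up, the work surface at z = 0. Lengths are in mm, angles in rad, forces in N, time in s.
With the tool pointing down it reaches from about 350 to 975 mm from the base axis. Payload 17.4 kg.
Tool frame: the origin (TCP) lies on the centre line of the jaws, within the pads' length; the fingertips stand 11 mm ahead of it and the grasp point (between the pads) lies 8 mm behind it; z points along the fingers, y is the direction in which the jaws open and shut (so a half turn about z gives the same grasp; the last joint's range is limited). The gripper opens to 85 mm and grips with 20 to 120 N. Pads are 22 mm wide; open, the fingers measure 114 mm over their backs; the gripper's body (76 mm by 85 mm) begins 54 mm behind the grasp point. The pads swing forward as they close: fully open they stand 13 mm farther back than shut.
Start: joints at [-1.386, 0.116, 1.442, -0, 1.584, -0.038], TCP at [149.139, -658.324, 242.303] pointing down, gripper open.
Joint ranges: [-2.83, 2.83], [-0.83, 2.19], [0.07, 2.5], [-1.14, 4.28], [0.01, 3], [-2.97, 2.97]. Speed limits (rad/s): [1.89, 1.89, 2.22, 3.14, 3.14, 3.14].

### API

Orientations are given as a unit quaternion [w, x, y, z].
In Python, from cell import manip, ik, status, vision, job gives the robot as it stands. Calls block until the motion is done:
- manip.move_to(position, orientation): joint-space move of the TCP to a pose.
- manip.servo_line(position, attitude=None, feed=150, until_force=None): straight line of the TCP; attitude=None keeps the orientation; feed is the mean speed in mm/s. With until_force (N) it stops when the force on the tool has changed by that much, and returns True; else False.
- manip.goto_joints(angles): joint-space move.
- manip.gripper_open() and manip.close_gripper(): open the fingers fully, or close them until they stop; the grip force is fixed at half the most.
- manip.sleep(seconds).
- ik(position, orientation): joint angles nearest the present ones, or None.
- status.get_obs(): the state.
- vision.get_image(name): name is "side" or "top"; returns the picture (420x560x3 uint8, red, green, blue); there is no depth.
- vision.camera_model(name): a dict with "K" (3x3 intrinsics, pixels), "k1" (the pictures are not rectified: a ray, as slopes to the right and down, at radius r is drawn at 1 + k1 r^2 times it, then the intrinsics apply), "xyz" and "orientation" of the camera in the world. Camera axes: x right, y down, z forward; pixel columns grow to the right and rows downward; lengths in mm; the calibration is good to about 2 mm. A picture is of the moment at which its call begins. camera_model takes no time and is no camera call.
A pose or a line that the arm cannot do raises manip.MotionError and nothing moves.
- job.sign_off(): hands the job in, once; it reports no verdict.
The state is a dict: "time": time; "q": joint angles; "qd": joint speeds; "tau": joint torques, N m; "ee_pos": TCP position; "ee_rot": TCP orientation; "wrist_force": force on the tool from outside, world axes, zero at the start; "moment": the same for the moment, N m; "width": opening from 0.0 (shut) to 1.0 (fully open).
Only numpy, scipy, OpenCV 4.12 (cv2) and the standard library are available. Lean on these libraries where they do the work, as an engineer would, in place of code of your own. Each camera call takes 0.05 s, during which the arm holds its last target.

### The job

The loose steel hinge leaf hangs by its two slots on the hook rack: lift it up and off the hooks, carry it over the jamb block upright, knuckles down, and ease its two knuckles into the two gaps of the leaf bolted there until the knuckle holes are all in one line, ready for the pin to be pushed through. Finish while still holding it there in the gripper, in line and still; do not force it or press on the other leaf, and leave the pin, the jar and the blue case where they are.

Things in the scene. Friction and masses are not known exactly. Their poses are not given: they have to be found in the camera images.
- loose_plate (a point): Loose steel hinge leaf, 0.3 to 0.52 kg, hanging upright on the hooks. Point: middle of its flat plate, 8 mm thick (x), 110 mm wide (y), 66 mm high (z up). Two slots 12 mm wide, 24 mm high at y = -35 and +35 mm, centred 8 mm above this point. Between them the plate is plain for 58 mm: grip there, across the 8 mm. Same when turned end for end.
- loose_bore (a point): On the bore axis of the loose leaf, midway between its two knuckles, 52 mm straight below loose_plate; y along the bore, z up. Knuckles: tubes 24 mm outside, 12 mm bore, 17 mm long, centred at y = -20 and +20 mm, on necks 8 mm thick under the plate.
- hooks (a point): Midway between the two level hooks, on the height of their centre lines, 115 mm above the bench. Hooks: 5 mm round bars along x at y = -35 and +35 mm, from the rack's back at x = +64 mm to x = -24 mm, where the tips turn up to 9.5 mm above this point. Local -x is the free end. Raised 8 to 18 mm (best 13), the hanging leaf clears the tips and comes off along -x.
- hook_rack: Plywood hook rack, fixed, place and yaw vary. Origin under the hanging leaf's place, on the bench; axes as for hooks. Foot 15 mm thick from x = -44 to +91 mm, 190 mm wide (y); upright back from x = +64 to +82 mm, its top 125 mm above the bench, lower than the top of the hanging leaf (130 mm).
- fixed_bore (a point): Target: middle of the middle knuckle of the fixed leaf, on the bore axis, 87 mm above the bench; y along the bore, z up, -x the free side. Three knuckles (24 mm tube, 12 mm bore, 17 mm long) at y = -40, 0, +40 mm; each 23 mm gap takes a loose knuckle with 3 mm to spare at either side, straight from above. In line, loose_bore lies here and only the gripper carries the loose leaf.
- jamb: Wooden jamb block on a plywood board, fixed, place and yaw vary; a hinge leaf like the loose one is bolted flat on its top, knuckles proud of its front edge. Origin on the bench straight below fixed_bore, same axes. Block: x = +16 to +96 mm, y = -100 to +100 mm, top 83 mm high. Fixed plate: x = +19 to +85 mm, 83 to 91 mm high, bolt heads to 98 mm.
- loose_leaf: The loose leaf as a whole; origin and axes as for loose_bore. Seen from the side its plate begins 19 mm above the bore axis and ends 85 mm above it. In line, the plate's lower edge stands 7 mm clear above the fixed knuckles; let go, it would drop on to them and tip over.
- hinge_pin: Bystander: dark steel hinge pin, 11 mm thick, 140 mm long, tapered nose and bent handle, lying ready on the plywood board in front of the jamb block, below the knuckles (its top 29 mm above the bench). Origin under the middle of the shank, on the board.
- hardware_jar: Bystander: small screw jar with a white lid, 52 mm wide, 66 mm high, behind the work. Origin: centre of its underside.
- screw_case: Bystander: small dark blue hard case, 50 x 70 mm, 24 mm high, behind the work. Origin: centre of its underside.
Not all that is in view belongs to the job. Of the things shaped like the loose_leaf, the bare steel one is meant.

How it is judged:
By the outcome, as a careful person would: the job done as asked, in the order asked, and still so for the second after the job is handed in, while the arm keeps its last pose, push and grip.
It also fails if it takes over 42 s, if anything falls off the work surface, if the arm or the gripper's body presses on something with over 40 N, if the wrist force passes 120 N, or if a joint passes its speed limit or range.

## Working session

There is one attempt and no reset: what is moved stays moved. The work goes in short steps, each a Python script; the robot and the scene stay as the last script left them, time stands still between calls to the robot, and variables do not carry over. Pictures are saved under pics/ and viewed, and the job is handed in when it is done.

```bash
ls; mkdir -p pics
python3 - <<'E'
from cell import manip, ik, status, vision, job
import cv2
for n in ("side","top"):
    im=vision.get_image(n); cv2.imwrite(f"pics/{n}0.png",im[:,:,::-1]); print(n,vision.camera_model(n))
o=status.get_obs(); print(o)
E
```

```text
pics
side {'K': array([[424.18421802,   0.        , 279.60323243],
       [  0.        , 424.18421802, 203.75583301],
       [  0.        ,   0.        ,   1.        ]]), 'k1': -0.03275690250258362, 'xyz': array([ 501.11404464, -846.12423637,  678.27327395]), 'orientation': array([-0.48769264,  0.87251484, -0.01774627,  0.02363922])}
top {'K': array([[460.27752933,   0.        , 274.96533622],
       [  0.        , 460.27752933, 200.63767603],
       [  0.        ,   0.        ,   1.        ]]), 'k1': 0.011076786662003655, 'xyz': array([ 374.24438793,  121.06308518, 1355.08534886]), 'orientation': array([-0.04262144,  0.71276076, -0.69726568,  0.06305618])}
{'time': 0.1, 'q': array([-1.38580787e+00,  1.16439771e-01,  1.44217495e+00,  4.21319660e-05,
        1.58398775e+00, -3.77943082e-02]), 'qd': array([ 0.00036232, -0.00044919, -0.003576  , -0.00117871, -0.00055989,
       -0.00133473]), 'tau': array([ 3.80818979e-03, -7.33665347e+01, -6.33791327e+01,  1.21429630e-04,
        5.24670599e-03, -8.14244373e-06]), 'ee_pos': array([ 149.11694689, -658.17222489,  241.64941009]), 'ee_rot': array([-5.05087211e-04,  9.93802236e-01,  1.11161416e-01, -1.61187371e-05]), 'wrist_force': array([-0.0687413 , -0.14394693, -1.0909358 ]), 'moment': array([ 0.05782845,  0.03794079, -0.01238379]), 'width': 1.0021023067021089}
```

View pics/side0.png

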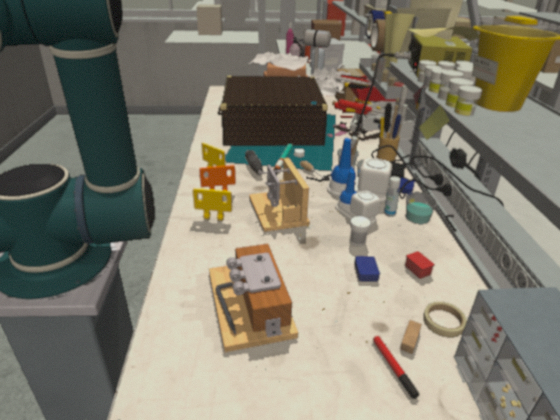

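View pics/top0.png

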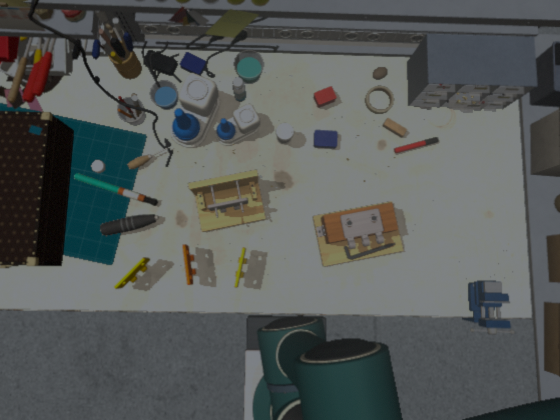

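The side view shows the rack with the steel leaf at about (285,190) and the jamb at (255,290). In the top view the rack is at (228,200) and the jamb at (360,235). The yellow and orange leaves are decoys. Next I'll enlarge both areas.

```bash
cat > h.py <<'E'
import numpy as np, cv2
from scipy.spatial.transform import Rotation as R
from cell import vision
def cam(n):
    c=vision.camera_model(n); q=c['orientation']
    return c['K'],c['k1'],np.array(c['xyz']),R.from_quat([q[1],q[2],q[3],q[0]]).as_matrix()
def ray(n,uv):
    K,k1,t,M=cam(n)
    D=np.array([k1,0,0,0.])
    p=cv2.undistortPoints(np.array([[uv]],float),K,D)[0,0]
    return t,M@np.array([p[0],p[1],1.])
def plane(n,uv,z):
    t,d=ray(n,uv); return t+d*(z-t[2])/d[2]
def proj(n,P):
    K,k1,t,M=cam(n)
    return cv2.projectPoints(np.atleast_2d(P).astype(float),cv2.Rodrigues(M.T)[0],-M.T@t,K,np.array([k1,0,0,0.]))[0][:,0]
def tri(a,b):
    t1,d1=ray('side',a);t2,d2=ray('top',b)
    s=np.linalg.lstsq(np.c_[d1,-d2],t2-t1,rcond=None)[0]
    p,q=t1+s[0]*d1,t2+s[1]*d2
    return (p+q)/2,np.linalg.norm(p-q)
E
python3 - <<'E'
import cv2
s=cv2.imread('pics/side0.png');t=cv2.imread('pics/top0.png')
def crop(im,x,y,w,h,f,name):
    cv2.imwrite(name,cv2.resize(im[y:y+h,x:x+w],None,fx=f,fy=f,interpolation=cv2.INTER_CUBIC))
crop(s,240,150,80,90,6,'pics/s_rack.png');crop(s,200,235,105,115,5,'pics/s_jamb.png')
crop(t,180,160,100,75,8,'pics/t_rack.png');crop(t,305,195,105,75,7,'pics/t_jamb.png')
E
```

```text
(no output)
```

View pics/s_rack.png

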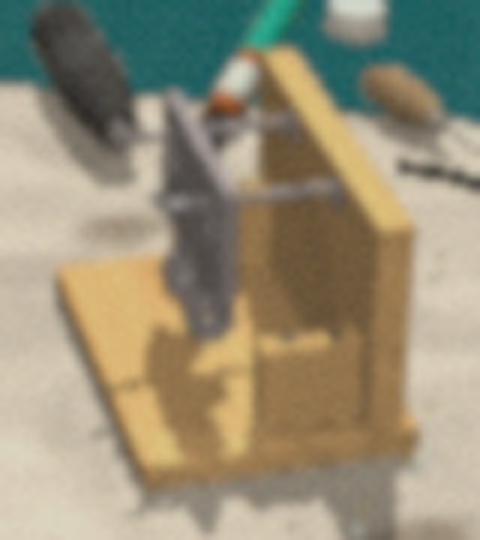

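View pics/t_rack.png

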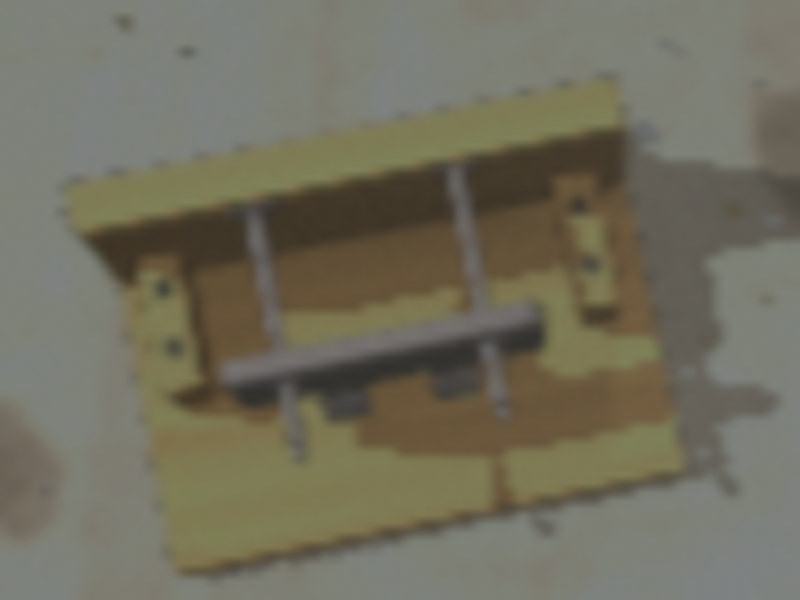

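View pics/s_jamb.png

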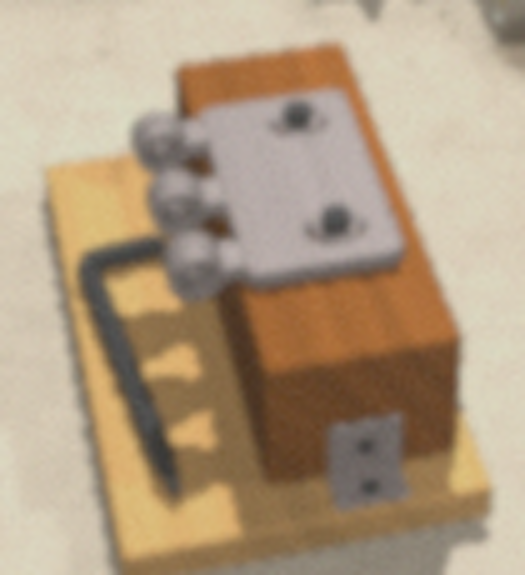

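View pics/t_jamb.png

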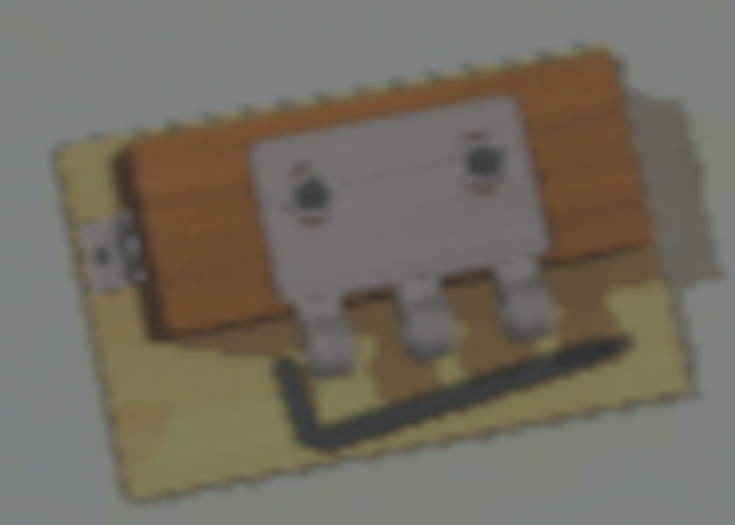

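```bash
cat > m.py <<'E'
import cv2,numpy as np
from h import *
t=cv2.imread('pics/top0.png');
lab=cv2.cvtColor(cv2.resize(t,None,fx=4,fy=4,interpolation=cv2.INTER_CUBIC),cv2.COLOR_BGR2LAB).astype(int)
for nm,(u,v) in dict(plate=(360,222),block=(330,235),board=(325,255),bench=(300,180),leaf=(226,204.5),rackfoot=(210,222),backtop=(235,177)).items(): print(nm,lab[int(v*4),int(u*4)])
E
python3 m.py
```

```text
plate [122 129 129]
block [ 87 138 149]
board [120 130 149]
bench [136 125 133]
leaf [ 85 129 130]
rackfoot [130 123 150]
backtop [132 122 150]
```

```bash
cat > m.py <<'E'
import cv2,numpy as np
from h import *
t=cv2.imread('pics/top0.png');F=4
lab=cv2.cvtColor(cv2.resize(t,None,fx=F,fy=F,interpolation=cv2.INTER_CUBIC),cv2.COLOR_BGR2LAB).astype(int)
L,a,b=lab[...,0],lab[...,1],lab[...,2]
def comp(mask,seed,k=3):
    m=cv2.morphologyEx(mask.astype(np.uint8),cv2.MORPH_OPEN,np.ones((k,k)))
    n,l=cv2.connectedComponents(m); s=l[int(seed[1]*F),int(seed[0]*F)]
    return (l==s).astype(np.uint8) if s else None
def rect(m,z,name,cl=0):
    if m is None: print(name,'none');return
    if cl: m=cv2.morphologyEx(m,cv2.MORPH_OPEN,np.ones((cl,cl)))
    c=max(cv2.findContours(m,0,2)[0],key=cv2.contourArea)[:,0]
    P=np.array([plane('top',((u+.5)/F-.5,(v+.5)/F-.5),z)[:2] for u,v in c],np.float32)
    r=cv2.minAreaRect(P); print(name,'c',np.round(r[0],1),'size',np.round(r[1],1),'ang',round(r[2],2)); return P
steel=(b<138)
p=comp(steel,(360,222)); 
rect(p,91,'plate',61)
rect(comp(steel,(226,204.5)),130,'leaf',21)
wood=(b>=139)
blk=comp((a>133)&(b>=138),(330,235)); rect(blk,83,'blocktop')
rect(comp(wood,(210,222)),15,'rackfoot')
vis=cv2.resize(t,None,fx=F,fy=F)
for m,c in((p,(0,0,255)),(comp(steel,(226,204.5)),(0,255,0)),(blk,(255,0,0))):
    if m is not None: cv2.drawContours(vis,cv2.findContours(m,0,2)[0],-1,c,1)
vis=vis[150*F:280*F,180*F:410*F]; cv2.imwrite('pics/vis_m.png',cv2.resize(vis,(800,int(800*130/230))))
E
python3 m.py
```

```text
plate c [ 506.4 -155.7] size [ 73.  107.7] ang 1.36
leaf c [543.7 212.7] size [ 26.9 103.3] ang 12.77
blocktop c [ 510.9 -152.5] size [ 80. 202.] ang 11.92
rackfoot c [573.8 225.1] size [151.9 207.9] ang 12.94
```

View pics/vis_m.png

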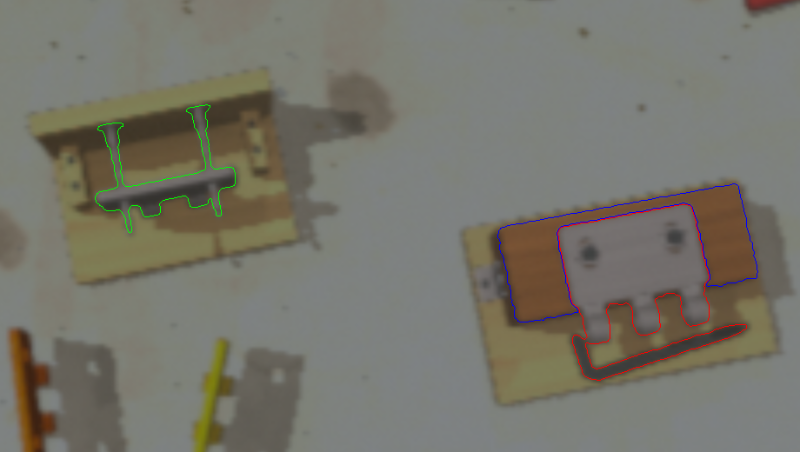

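```bash
cat >> m.py <<'E'
print('---')
m=p.copy(); 
# fixed plate: only rows of block: exclude pin by opening big
for k in (61,81,101): rect(p,91,f'plate{k}',k)
# leaf top face
for th in (95,100,105):
    q=comp(steel&(L>th)&(b>120),(226,203.5),3)
    rect(q,130,f'leaftop{th}',9)
bt=comp(wood&(L>120),(235,177)); rect(bt,125,'backtop',11)
sp=lab[int(197*F):int(212*F):3,int(226*F)]; print(sp[:,0])
E
python3 m.py|sed -n '/---/,$p'
```

```text
---
plate61 c [ 506.4 -155.7] size [ 73.  107.7] ang 1.36
plate81 c [ 505.7 -155.2] size [ 70.3 102.9] ang 1.27Traceback (most recent call last):
  File "m.py", line 30, in <module>
    for k in (61,81,101): rect(p,91,f'plate{k}',k)
                          ~~~~^^^^^^^^^^^^^^^^^^^^
  File "m.py", line 13, in rect
    c=max(cv2.findContours(m,0,2)[0],key=cv2.contourArea)[:,0]
      ~~~^^^^^^^^^^^^^^^^^^^^^^^^^^^^^^^^^^^^^^^^^^^^^^^^
ValueError: max() iterable argument is empty
```

```bash
sed -i '/^print(.---.)/,$d' m.py
cat >> m.py <<'E'
print('---')
def loc(m,z,o,yaw):
    c=np.vstack(cv2.findContours(m,0,cv2.CHAIN_APPROX_NONE)[0])[:,0]
    P=np.array([plane('top',((u+.5)/F-.5,(v+.5)/F-.5),z)[:2] for u,v in c])
    y=np.radians(yaw); Rm=np.array([[np.cos(y),-np.sin(y)],[np.sin(y),np.cos(y)]])
    return (P-np.array(o))@Rm
Q=loc(p,91,(456.1,-164.1),11.92)
def ed(s,ax): s=s[:,ax]; return round(np.median(s),2),round(s.std(),2),len(s)
mid=(Q[:,0]>30)&(Q[:,0]<75)
print('plate y-',ed(Q[mid&(Q[:,1]<-45)],1),'y+',ed(Q[mid&(Q[:,1]>45)],1))
print('plate x back',ed(Q[(Q[:,0]>75)&(abs(Q[:,1])<45)],0))
for s,nm in((mid&(Q[:,1]<-45),'-'),(mid&(Q[:,1]>45),'+')): print('slope deg',nm,np.degrees(np.polyfit(Q[s,0],Q[s,1],1)[0]))
s=(Q[:,0]>75)&(abs(Q[:,1])<45);print('slope back',np.degrees(np.polyfit(Q[s,1],Q[s,0],1)[0]))
Q=loc(p,87,(456.1,-164.1),11.92)
for y0 in (-40,0,40):
    for sg in(-1,1):
        s=(Q[:,0]>-8)&(Q[:,0]<5)&(abs(Q[:,1]-y0-sg*8.5)<6); print('knuckle',y0,sg,ed(Q[s],1))
# leaf
lf=comp(steel,(226,204.5)); Q=loc(lf,130,(545,212),12.5)
for sg in(-1,1):
    s=(sg*Q[:,1]>45);print('leaf end',sg,ed(Q[s],1))
s=(Q[:,0]>-5)&(Q[:,0]<15)&(abs(Q[:,1])<28);print('leaf back',ed(Q[s],0),np.degrees(np.polyfit(Q[s,1],Q[s,0],1)[0]))
bt=comp(wood&(L>115),(235,177)); Q=loc(bt,125,(545,212),12.5)
s=(Q[:,0]>70)&(abs(Q[:,1])<80);print('backtop far',ed(Q[s],0),np.degrees(np.polyfit(Q[s,1],Q[s,0],1)[0]))
s=(Q[:,0]>70);print(Q[s].min(0),Q[s].max(0))
for u in(215,226,237):print(lab[int(197*F):int(212*F):2,int(u*F),0])
E
python3 m.py|sed -n '/---/,$p'
```

```text
Traceback (most recent call last):
  File "m.py", line 22, in <module>
    rect(comp(wood,(210,222)),15,'rackfoot')
    ~~~~^^^^^^^^^^^^^^^^^^^^^^^^^^^^^^^^^^^^
  File "m.py", line 14, in rect
    P=np.array([plane('top',((u+.5)/F-.5,(v+.5)/F-.5),z)[:2] for u,v in c],np.float32)
                ~~~~~^^^^^^^^^^^^^^^^^^^^^^^^^^^^^^^^^^^
  File "h.py", line 13, in plane
    t,d=ray(n,uv); return t+d*(z-t[2])/d[2]
        ~~~^^^^^^
  File "h.py", line 8, in ray
    K,k1,t,M=cam(n)
             ~~~^^^
  File "h.py", line 5, in cam
    c=vision.camera_model(n); q=c['orientation']
ValueError: time passes only in moves, steps and waits
```

```bash
sed -i 's/^def cam/import functools\n@functools.lru_cache\ndef cam/' h.py; python3 m.py|sed -n '/---/,$p'
```

```text
---
plate y- (np.float64(-57.38), np.float64(0.34), 63) y+ (np.float64(54.06), np.float64(0.24), 63)
plate x back (np.float64(85.72), np.float64(0.27), 126)
slope deg - 0.49607989717554907
slope deg + 0.25498692728600486
slope back -0.11418898219495466
knuckle -40 -1 (np.float64(-53.02), np.float64(0.93), 19)
knuckle -40 1 (np.float64(-31.49), np.float64(0.74), 18)
knuckle 0 -1 (np.float64(-12.49), np.float64(0.71), 19)
knuckle 0 1 (np.float64(8.52), np.float64(0.51), 18)
knuckle 40 -1 (np.float64(28.13), np.float64(0.72), 20)
knuckle 40 1 (np.float64(48.16), np.float64(2.18), 24)
leaf end -1 (np.float64(-50.61), np.float64(2.04), 36)
leaf end 1 (np.float64(52.12), np.float64(4.0), 51)
leaf back (np.float64(10.52), np.float64(5.32), 95) 0.6608236188921209
backtop far (np.float64(82.07), np.float64(0.57), 232) -0.5559028852411363
[ 70.40740091 -93.08411014] [83.25792937 97.52693137]
[ 93  93  93  98 107 114 116 116 115 112 110 109 109 112 116 119 121 117
 110  96  83  75  80  86  87  89  92  96 101 108]
[ 93  99 109 120 124 127 129 128 127 125 124 122 124 117 104  85  72  59
  55  54  53  58  67  77  80  80  80  78  76  80]
[116 115 109 108 113 119 121 120 121 112  97  79  66  57  54  54  54  59
  65  72  74  75  74  74  76  82  90  97  97  97]
```

```bash
cat > p.py <<'E'
import cv2,numpy as np
from h import *
def fr(o,yaw):
    y=np.radians(yaw); return lambda P:np.asarray(P,float)@np.array([[np.cos(y),-np.sin(y),0],[np.sin(y),np.cos(y),0],[0,0,1]]).T+np.r_[o,0]
def sample(im,n,W):
    uv=proj(n,W).astype(np.float32); return cv2.remap(im,uv[:,0].reshape(1,-1),uv[:,1].reshape(1,-1),cv2.INTER_CUBIC)[0]
if __name__=='__main__':
    g=cv2.cvtColor(cv2.imread('pics/top0.png'),cv2.COLOR_BGR2GRAY).astype(np.float32)
    f=fr((545,212),13.0)
    xs=np.arange(-24,26,1.)
    for y0 in(-45,-20,0,20,45):
        pr=np.mean([sample(g,'top',f([[x,y0+d,130] for x in xs])) for d in np.arange(-6,7,2)],0)
        print(y0,pr.astype(int))
    ys=np.arange(-70,70,1.)
    pr=np.mean([sample(g,'top',f([[x,y,130] for y in ys])) for x in (2,3,4,5)],0); print(pr.astype(int)[:30],pr.astype(int)[-30:])
E
python3 p.py
```

```text
-45 [ 86  87  87  88  89  90  90  90  90  89  90  91  93  94  94  92  89  83
  75  66  58  54  53  54  56  59  66  75  85  95 101 104 106 106 107 109
 112 114 115 115 114 113 110 105  98  91  87  85  84  84]
-20 [ 87  87  87  88  89  89  87  83  76  71  67  67  68  70  70  69  66  61
  56  53  51  50  50  51  53  57  65  77  90 101 108 111 112 112 111 111
 111 111 111 112 113 113 112 109 103  95  89  85  85  85]
0 [ 87  87  87  88  88  89  89  89  88  88  87  87  87  87  86  86  83  78
  70  61  55  51  50  50  52  57  65  76  89 101 109 112 113 113 113 113
 115 117 117 117 117 116 114 109 102  94  88  85  85  85]
20 [111 111 111 110 110 109 104  96  87  79  75  74  74  74  74  72  69  64
  59  55  52  50  49  50  52  57  65  77  90 101 109 112 113 113 113 113
 115 117 118 118 117 117 116 115 111 104  96  90  86  85]
45 [118 118 117 115 114 113 113 113 112 112 112 110 105 100  94  90  86  80
  72  64  57  54  52  52  53  57  65  76  88 100 108 112 112 110 106 101
  95  90  88  87  86  86  86  85  85  85  85  85  85  85]
[ 71  69  70  75  82  92 101 108 115 118 118 119 119 117 113 108 100  90
  83  78  76  76  77  79  80  81  81  82  82  82] [83 82 82 81 81 82 81 82 81 81 82 83 83 83 81 79 78 76 73 69 66 63 61 61
 62 65 67 68 70 72]
```

```bash
cat > p2.py <<'E'
from p import *
g=cv2.cvtColor(cv2.imread('pics/top0.png'),cv2.COLOR_BGR2LAB).astype(np.float32)
f=fr((545,212),13.0)
ys=np.arange(-70,70,1.)
for ch in(0,2):
    pr=np.mean([sample(g[...,ch].copy(),'top',f([[x,y,130] for y in ys])) for x in (6,7,8,9)],0); print(pr.astype(int)[:30],pr.astype(int)[-30:])
# overlay both
J=fr((457.0,-166.0),12.1); 
c,s=np.cos(np.radians(13)),np.sin(np.radians(13)); lo=(545+7.35*c-2.2*s,212+7.35*s+2.2*c); print('leaf',lo)
Lf=fr(lo,13.0)
def box(x0,x1,y0,y1,z0,z1):
    import itertools
    P=np.array(list(itertools.product((x0,x1),(y0,y1),(z0,z1)))); E=[(i,j) for i in range(8) for j in range(i) if np.sum(P[i]!=P[j])==1]; return P,E
for n,off in(('side',(200,150,110,200)),('top',(180,150,230,130))):
    im=cv2.imread(f'pics/{n}0.png'); x,y,w,h=off; k=3.4 if n=='top' else 3
    k=int(min(800/w,600/h)); v=cv2.resize(im[y:y+h,x:x+w],None,fx=k,fy=k,interpolation=cv2.INTER_CUBIC)
    def dr(f,B,col):
        P,E=B; uv=(proj(n,f(P))-[x,y]+.5)*k-.5
        for i,j in E: cv2.line(v,tuple(np.round(uv[i]).astype(int).tolist()),tuple(np.round(uv[j]).astype(int).tolist()),col,1)
    dr(J,box(16,96,-100,100,83,83.01),(255,0,0)); dr(J,box(19,85,-55,55,91,91.01),(0,0,255))
    for yy in(-40,0,40): dr(J,box(-12,12,yy-8.5,yy+8.5,75,99),(0,255,0))
    dr(Lf,box(-4,4,-55,55,64,130),(0,0,255))
    for yy in(-20,20): dr(Lf,box(-12,12,yy-8.5,yy+8.5,33,57),(0,255,0))
    cv2.imwrite(f'pics/ov_{n}.png',v)
E
python3 p2.py
```

```text
[118 113 107 102 102 106 112 119 124 128 130 131 130 128 125 119 111 104
 100 100 103 107 111 114 116 116 116 117 117 117] [117 118 118 118 119 120 120 120 119 119 120 121 120 119 115 110 105  97
  89  82  78  79  85  95 104 113 118 119 121 122]
[148 147 147 146 146 146 147 148 148 149 149 149 150 149 149 147 144 141
 137 134 132 130 129 129 129 129 129 129 129 130] [129 129 129 129 129 130 130 129 129 129 129 129 130 130 131 132 134 137
 140 142 143 144 144 146 147 148 149 149 149 149]
leaf (np.float64(551.666727656615), np.float64(215.79700439195494))
```

View pics/ov_side.png

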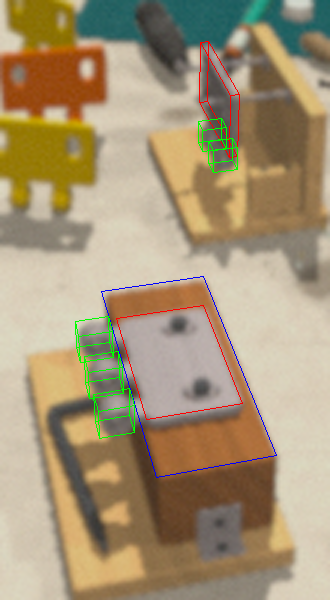

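View pics/ov_top.png

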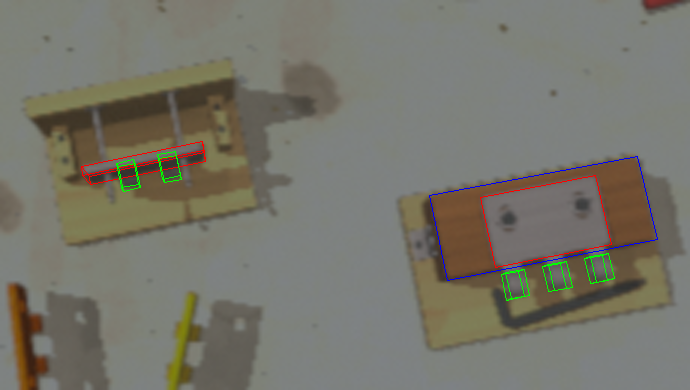

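```bash
cat >> h.py <<'E'
def quat(yaw,flip=0): # tool down, tool y along yaw (deg)
    a=np.radians((yaw+90)/2+ (90 if flip else 0)); return np.array([0,np.cos(a),np.sin(a),0])
def ax(yaw):
    y=np.radians(yaw); return np.array([np.cos(y),np.sin(y),0]),np.array([-np.sin(y),np.cos(y),0]),np.array([0,0,1.])
LEAF=np.array([551.7,215.8,0]);LY=13.0
FB=np.array([457.0,-166.0,87]);FY=12.1
E
python3 - <<'E'
from h import *
from cell import ik
for fl in(0,1):
    for p,y in(((551.7,215.8,250),LY),((551.7,215.8,106),LY),((457,-166,148),FY),((457,-166,300),FY)):
        q=ik(np.array(p),quat(y,fl)); print(fl,p,None if q is None else np.round(q,2))
E
```

```text
0 (551.7, 215.8, 250) [ 0.33 -0.07  1.61 -0.    1.59  0.1 ]
0 (551.7, 215.8, 106) [ 0.33  0.01  1.78 -0.    1.35  0.1 ]
0 (457, -166, 148) [-0.4  -0.27  1.96 -0.    1.45 -0.61]
0 (457, -166, 300) [-0.4  -0.31  1.74 -0.    1.71 -0.61]
1 (551.7, 215.8, 250) None
1 (551.7, 215.8, 106) None
1 (457, -166, 148) [-0.4  -0.27  1.96 -0.    1.45  2.53]
1 (457, -166, 300) [-0.4  -0.31  1.74 -0.    1.71  2.53]
```

Run:
```python
from h import *
from cell import manip,status
q=quat(LY)
manip.move_to(LEAF+[0,0,230],q)
o=status.get_obs();print(o['time'],o['ee_pos'],o['wrist_force'])
for n in('side','top'): cv2.imwrite(f'pics/{n}1.png',vision.get_image(n)[:,:,::-1])
s=cv2.imread('pics/side1.png')[60:240,180:380];t=cv2.imread('pics/top1.png')[130:270,160:320]
cv2.imwrite('pics/a1.png',np.hstack([cv2.resize(s,(400,360)),cv2.resize(t,(400,360))]))
```

```text
3.4583 [551.92957529 215.31823885 229.97152536] [-0.04032976  0.09911218 -0.39807324]
```

View pics/a1.png

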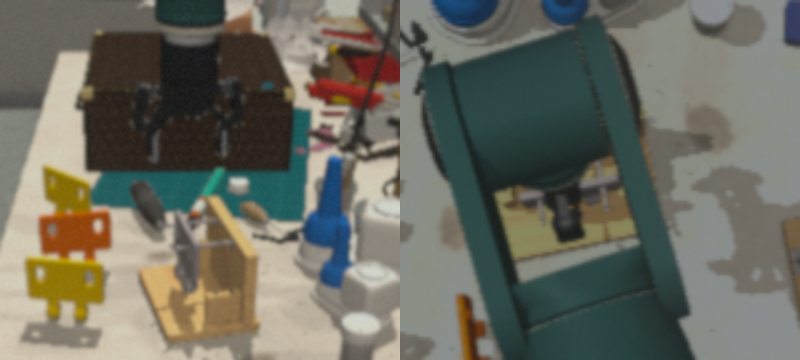

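The gripper is straight above the leaf, with one finger on each side (side view about (256,125) and (291,125)). I'll go down.

Run:
```python
from h import *
from cell import manip,status
def st(): o=status.get_obs();print(round(o['time'],2),o['ee_pos'].round(1),o['wrist_force'].round(1),o['moment'].round(2),round(o['width'],3))
print(manip.servo_line(LEAF+[0,0,150],feed=120,until_force=15))
print(manip.servo_line(LEAF+[0,0,107],feed=60,until_force=12));st()
for n in('side','top'): cv2.imwrite(f'pics/{n}2.png',vision.get_image(n)[:,:,::-1])
s=cv2.imread('pics/side2.png')[130:240,220:340]
cv2.imwrite('pics/a2.png',cv2.resize(s,None,fx=5,fy=5,interpolation=2))
```

```text
False
False
5.24 [551.9 215.9 107.3] [-0.8  0.4 -1. ] [ 0.04 -0.    0.01] 1.001
```

View pics/a2.png

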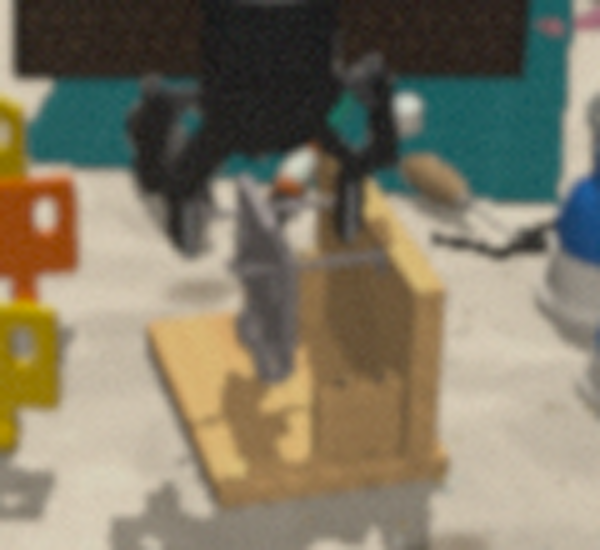

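The fingers straddle the leaf evenly (crop x 187 and 345, leaf about 265), with no contact. I'll close and lift 13 mm.

Run:
```python
from h import *
from cell import manip,status
def st(): o=status.get_obs();print(round(o['time'],2),o['ee_pos'].round(1),o['wrist_force'].round(1),o['moment'].round(2),round(o['width'],3));return o
manip.close_gripper();manip.sleep(.2);o=st()
p=o['ee_pos']
manip.servo_line(np.r_[LEAF[:2],120.3],feed=30);manip.sleep(.2);st()
for n in('side','top'): cv2.imwrite(f'pics/{n}3.png',vision.get_image(n)[:,:,::-1])
s=cv2.imread('pics/side3.png')[130:240,220:340]
cv2.imwrite('pics/a3.png',cv2.resize(s,None,fx=5,fy=5,interpolation=2))
```

```text
6.23 [551.7 215.8 107.1] [-0.3 -0.   2.1] [ 0.02 -0.03 -0.04] 0.082
7.03 [551.6 215.8 120.1] [ 0.1 -0.4 -3.9] [-0.    0.03 -0.02] 0.085
```

View pics/a3.png

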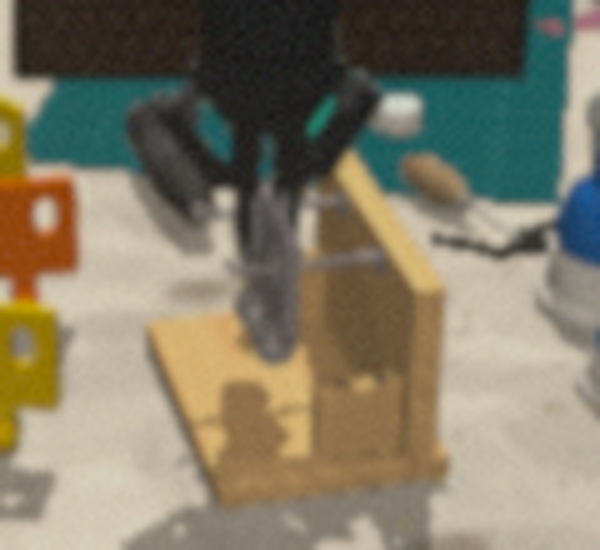

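Run:
```python
from h import *
from cell import manip,status
def st(): o=status.get_obs();print(round(o['time'],2),o['ee_pos'].round(1),o['wrist_force'].round(1),o['moment'].round(2),round(o['width'],3));return o
X,Y,Z=ax(LY)
p=np.r_[LEAF[:2],120.1]
print(manip.servo_line(p-15*X,feed=40,until_force=8));st()
print(manip.servo_line(p-50*X,feed=60,until_force=8));st()
print(manip.servo_line(p-50*X+130*Z,feed=120));st()
manip.move_to(np.r_[FB[:2],250],quat(FY));st()
manip.servo_line(np.r_[FB[:2],194],feed=80);manip.sleep(.3);st()
for n in('side','top'): cv2.imwrite(f'pics/{n}4.png',vision.get_image(n)[:,:,::-1])
s=cv2.imread('pics/side4.png')[210:350,190:310]; t=cv2.imread('pics/top4.png')[180:280,290:410]
cv2.imwrite('pics/a4.png',cv2.resize(s,None,fx=4,fy=4,interpolation=2));cv2.imwrite('pics/b4.png',cv2.resize(t,None,fx=6,fy=6,interpolation=2))
```

```text
False
7.65 [537.  212.4 120.3] [-0.2 -0.6 -5. ] [ 0.02 -0.01 -0.05] 0.086
False
8.38 [503.1 204.6 120.3] [-0.8 -0.2 -3.3] [-0.03 -0.01 -0.01] 0.08
False
9.62 [502.8 204.5 249.1] [-0.5  0.1 -4.2] [ 0.07  0.02 -0.03] 0.089
11.01 [ 457.3 -165.3  250. ] [-1.7 -1.  -4.1] [0.   0.01 0.02] 0.085
12.16 [ 457.1 -166.   194.3] [-0.1  0.2 -3.4] [ 0.04  0.02 -0.02] 0.085
```

View pics/a4.png

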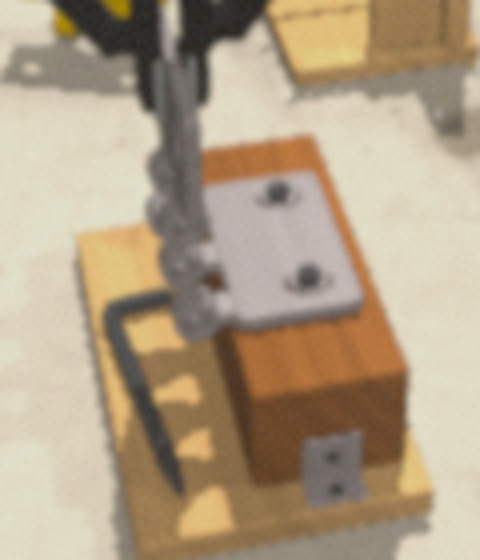

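View pics/b4.png

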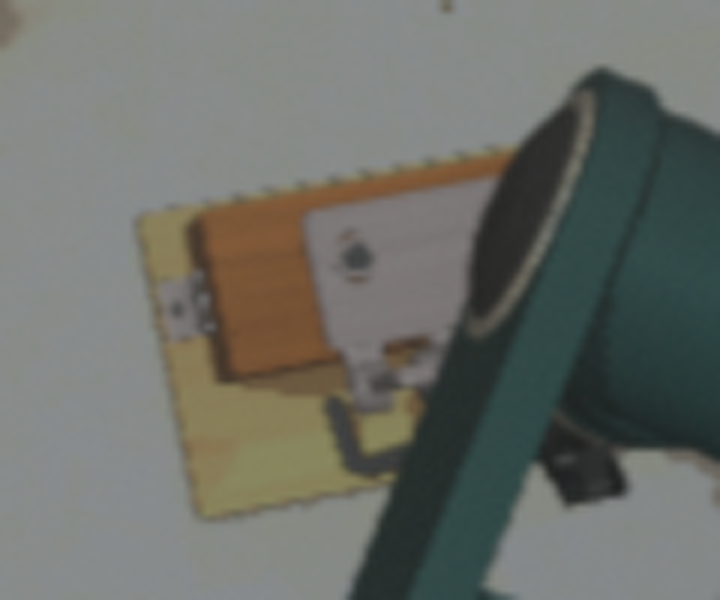

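```bash
cat > ov.py <<'E'
from p import *
import itertools,sys
def ring(y,r=12,n=40): a=np.linspace(0,2*np.pi,n); return np.c_[r*np.cos(a),np.full(n,y),r*np.sin(a)]
def overlay(n,src,out,crop,k,fb,fy,lb,ly):
    im=cv2.imread(src);x,y,w,h=crop; v=cv2.resize(im[y:y+h,x:x+w],None,fx=k,fy=k,interpolation=2); raw=v.copy()
    def pl(f,P,z,col,cl=False):
        uv=(proj(n,f(P)+[0,0,z])-[x,y]+.5)*k-.5; cv2.polylines(v,[np.round(uv).astype(np.int32)],cl,col,1)
    f=fr(fb[:2],fy)
    for yy in(-40,0,40):
        for s in(-8.5,8.5): pl(f,ring(yy+s),fb[2],(0,200,0))
    pl(f,np.array([[19,-55,4],[85,-55,4],[85,55,4],[19,55,4]]),fb[2],(0,200,0),True)
    g=fr(lb[:2],ly)
    for yy in(-20,20):
        for s in(-8.5,8.5): pl(g,ring(yy+s),lb[2],(0,0,255))
    for s in(-4,4): pl(g,np.array([[s,-55,19],[s,-55,85],[s,55,85],[s,55,19]]),lb[2],(0,0,255),True)
    cv2.imwrite(out,np.hstack([raw,v]))
E
python3 - <<'E'
from ov import *
from h import FB,FY
overlay('side','pics/side4.png','pics/o4.png',(205,200,80,110),5,FB,FY,np.array([457.1,-166,194.3-62]),FY)
E
```

```text
(no output)
```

View pics/o4.png

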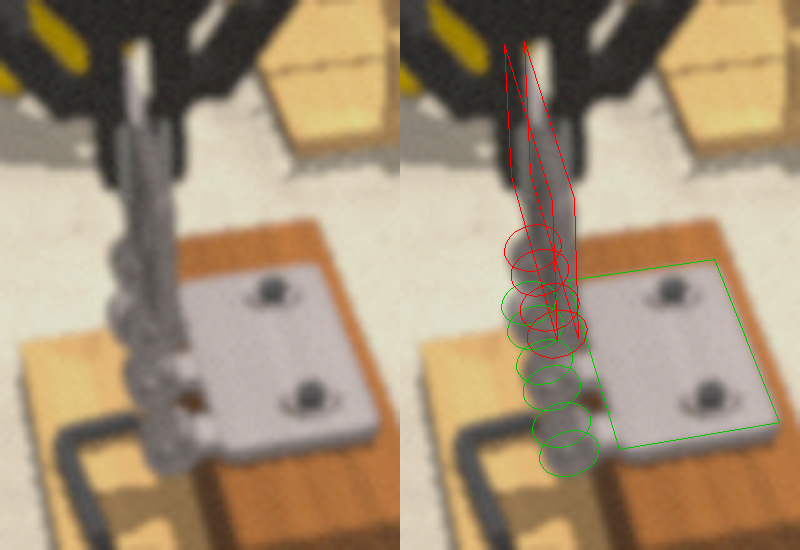

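Run:
```python
from ov import *
im=cv2.imread('pics/side4.png')[218:300,215:265]
v=cv2.resize(im,None,fx=7,fy=7,interpolation=cv2.INTER_CUBIC)
c=cv2.createCLAHE(3,(4,4)); l=cv2.cvtColor(v,cv2.COLOR_BGR2LAB); l[...,0]=c.apply(l[...,0]); w=cv2.cvtColor(l,cv2.COLOR_LAB2BGR)
cv2.imwrite('pics/z4.png',np.hstack([v,w]))
```

```text
(no output)
```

View pics/z4.png

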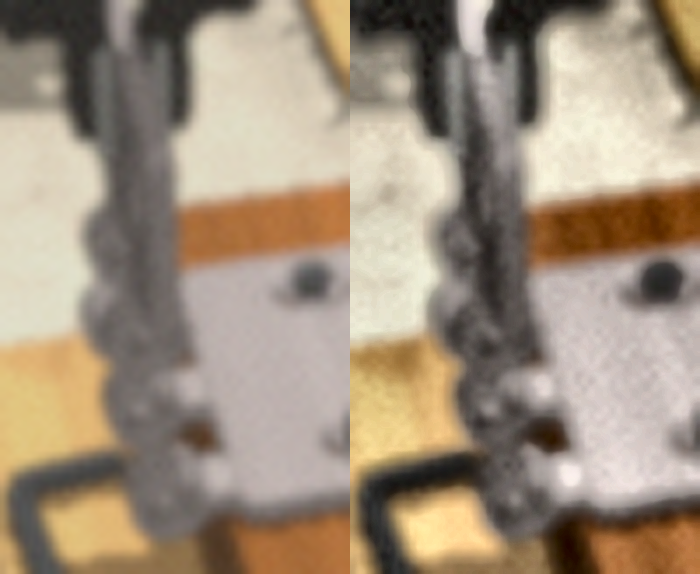

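```bash
cat > limb.py <<'E'
from ov import *
def limb(src,r0,r1,c0=218,c1=245):
    L=cv2.cvtColor(cv2.imread(src),cv2.COLOR_BGR2LAB).astype(np.float32)
    out={}
    for r in range(r0,r1):
        b=L[r,c0:c1,0]; 
        hi=np.median(b[:5]); lo=b.min(); th=(hi+lo)/2
        i=np.argmax(b<th); out[r]=c0+i-1+(b[i-1]-th)/(b[i-1]-b[i]) if i>0 else np.nan
    return out
def pred(fb,fy,ys,rows):
    f=fr(fb[:2],fy); pts=[]
    for yy in ys:
        for s in np.linspace(-8.5,8.5,18): pts.append(proj('side',f(ring(yy+s,n=200))+[0,0,fb[2]]))
    p=np.vstack(pts); return {r:(p[abs(p[:,1]-r)<.3,0].min() if (abs(p[:,1]-r)<.3).any() else np.nan) for r in rows}
E
python3 - <<'E'
from limb import *
from h import FB,FY
rows=range(244,296)
a=limb('pics/side4.png',244,296);a0=limb('pics/side0.png',244,296)
pf=pred(FB,FY,(-40,0,40),rows);pl=pred(np.array([457.1,-166,132.3]),FY,(-20,20),rows)
for r in rows: print(r,*(round(float(d[r]),1) for d in(a0,pf,a,pl)))
E
```

```text
244 218.9 nan 229.7 nan
245 219.5 nan 229.8 228.6
246 241.5 nan 229.5 227.1
247 239.2 nan 228.9 226.2
248 235.5 nan 227.8 225.7
249 234.6 nan 227.0 225.4
250 234.4 nan 226.7 225.4
251 234.5 nan 226.5 225.5
252 234.6 nan 226.7 225.8
253 234.6 nan 227.0 226.1
254 234.7 nan 227.3 226.3
255 234.7 nan 227.7 226.6
256 234.7 228.5 228.2 226.8
257 234.6 226.7 228.4 227.3
258 233.8 225.8 228.7 228.3
259 226.8 225.1 228.6 229.4
260 225.9 224.8 227.1 228.8
261 225.8 224.8 226.6 228.6
262 225.8 224.9 226.2 228.5
263 225.9 225.2 226.2 228.7
264 226.1 225.4 226.3 229.0
265 226.4 225.7 226.4 229.2
266 227.2 226.0 227.0 229.5
267 228.1 226.2 227.6 229.8
268 229.2 226.7 228.5 230.0
269 230.1 227.9 229.4 230.4
270 229.9 228.6 229.8 231.1
271 229.2 228.1 229.7 232.7
272 228.7 227.8 229.1 nan
273 228.5 227.8 228.9 nan
274 228.5 228.0 228.8 nan
275 228.8 228.2 228.8 nan
276 229.1 228.5 229.2 nan
277 229.5 228.7 229.5 nan
278 230.2 229.0 230.2 nan
279 231.0 229.2 230.9 nan
280 231.4 229.7 231.4 nan
281 231.4 230.7 231.5 nan
282 226.8 232.4 227.1 nan
283 224.6 231.7 224.7 nan
284 223.4 231.2 223.3 nan
285 222.8 231.0 223.1 nan
286 221.5 231.0 222.2 nan
287 220.5 231.3 220.2 nan
288 219.4 231.5 219.4 nan
289 218.0 231.8 nan nan
290 nan 232.0 nan nan
291 nan 232.3 nan nan
292 nan 232.5 nan nan
293 nan 232.9 nan nan
294 243.2 233.8 243.2 nan
295 243.5 236.3 243.5 nan
```

Held leaf and fixed leaf have nearly the same offset from prediction in the side view. The far loose knuckle is off by +1.1 px in column and +1.4 in row, the fixed ones by +0.7 to +1.0 and +1.2. Relative alignment is therefore good to about 0.5 mm, and I'll lower under a force guard.

Run:
```python
from h import *
from cell import manip,status
def st(): o=status.get_obs();print(round(o['time'],2),o['ee_pos'].round(1),o['wrist_force'].round(1),o['moment'].round(2),round(o['width'],3));return o
print(manip.servo_line(np.r_[FB[:2],174],feed=40,until_force=5));st()
for z in(166,157,149):
    h=manip.servo_line(np.r_[FB[:2],z],feed=18,until_force=4);print(h);st()
    if h: break
manip.sleep(.3);st()
for n in('side','top'): cv2.imwrite(f'pics/{n}5.png',vision.get_image(n)[:,:,::-1])
from ov import overlay
overlay('side','pics/side5.png','pics/o5.png',(205,200,80,110),5,FB,FY,FB,FY)
```

```text
False
12.91 [ 457. -166.  174.] [-0.3  1.  -3.6] [-0.01  0.    0.01] 0.084
False
13.5 [ 457. -166.  166.] [ 1.2 -0.3 -3.4] [0.   0.03 0.01] 0.084
False
14.15 [ 457. -166.  157.] [-0.3  0.4 -3.8] [ 0.03  0.01 -0.07] 0.085
False
14.74 [ 457. -166.  149.] [ 0.1  0.4 -3. ] [0.01 0.01 0.03] 0.081
15.04 [ 457.  -166.   149.1] [-1.2 -0.5 -5.2] [-0.03 -0.01 -0.01] 0.084
```

View pics/o5.png

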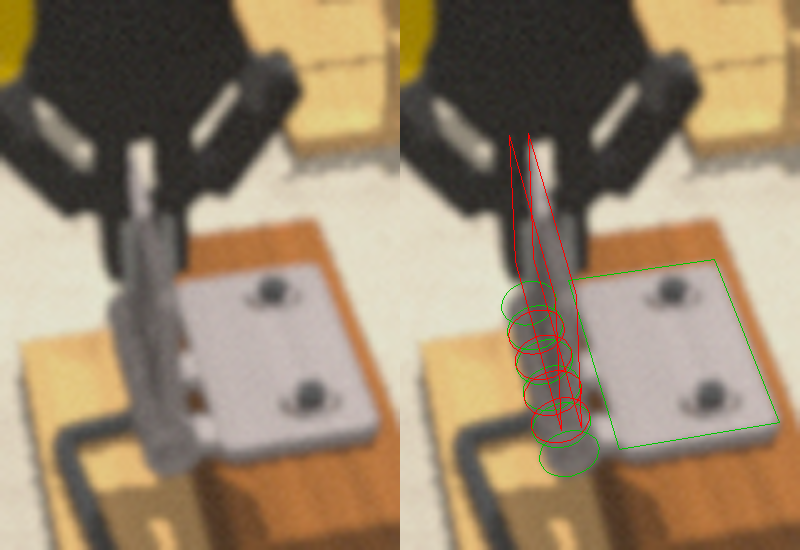

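No contact, and the five knuckles form one straight barrel. I'll check its straightness with numbers.

Run:
```python
from limb import *
from h import FB,FY
rows=range(256,283)
a=limb('pics/side5.png',256,283);a0=limb('pics/side0.png',256,283)
pf=pred(FB,FY,(-40,0,40),rows);pl=pred(FB,FY,(-20,20),rows)
for r in rows: print(r,*(round(float(d[r]),1) for d in(a0,a,pf,pl)))
v=cv2.imread('pics/side5.png')[225:300,215:275]
v=cv2.resize(v,None,fx=6.6,fy=8,interpolation=2); l=cv2.cvtColor(v,cv2.COLOR_BGR2LAB); l[...,0]=cv2.createCLAHE(3,(4,4)).apply(l[...,0])
t=cv2.resize(cv2.imread('pics/top5.png')[215:275,320:385],(396,600),interpolation=2)
cv2.imwrite('pics/z5.png',np.hstack([cv2.cvtColor(l,cv2.COLOR_LAB2BGR),t]))
```

```text
256 234.7 227.4 228.5 nan
257 234.6 228.6 226.7 nan
258 233.8 228.5 225.8 nan
259 226.8 227.7 225.1 nan
260 225.9 226.9 224.8 nan
261 225.8 226.5 224.8 nan
262 225.8 226.3 224.9 229.5
263 225.9 226.2 225.2 227.9
264 226.1 226.4 225.4 227.1
265 226.4 226.7 225.7 226.6
266 227.2 227.1 226.0 226.3
267 228.1 227.2 226.2 226.3
268 229.2 227.5 226.7 226.5
269 230.1 227.6 227.9 226.7
270 229.9 227.8 228.6 227.0
271 229.2 228.2 228.1 227.2
272 228.7 228.5 227.8 227.5
273 228.5 228.5 227.8 227.7
274 228.5 228.8 228.0 228.2
275 228.8 229.2 228.2 229.5
276 229.1 229.4 228.5 230.4
277 229.5 229.6 228.7 229.7
278 230.2 230.0 229.0 229.4
279 231.0 230.4 229.2 229.4
280 231.4 230.5 229.7 229.5
281 231.4 229.8 230.7 229.7
282 226.8 227.1 232.4 230.0
```

View pics/z5.png

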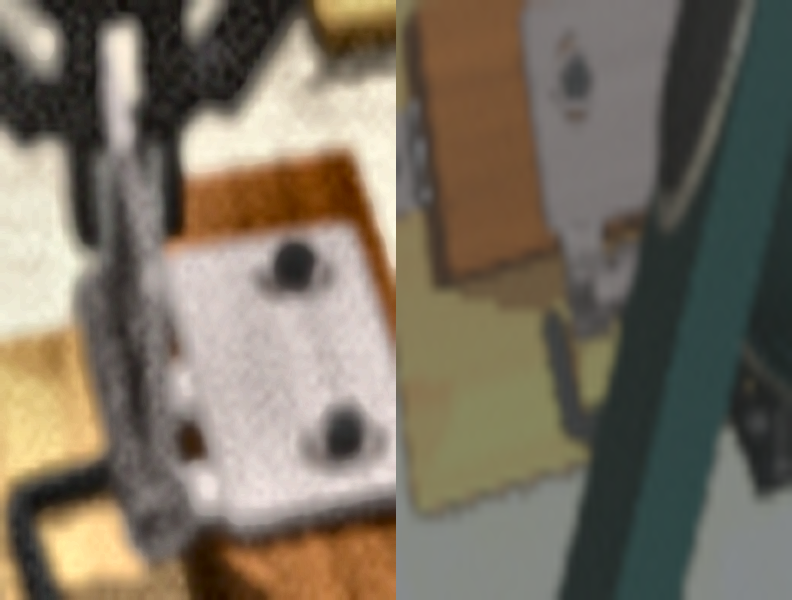

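Run:
```python
from cell import job,status
o=status.get_obs();print(o['time'],o['ee_pos'],o['wrist_force'],abs(o['qd']).max(),o['width'])
job.sign_off()
```

```text
15.1417 [ 457.03001932 -166.01155392  149.06940301] [ 0.24145325 -0.03349308 -3.62649605] 0.002134418594605854 0.08628766350210891
the job is handed in; nothing more can be done
```

The job is done and handed in at 15.1 s. I lifted the bare steel leaf 13 mm, drew it off the hooks and carried it over the jamb. I then lowered its two knuckles into the gaps and am still holding it there.

Last checks:
- **Contact:** the force guard never tripped. The wrist force stayed at about the leaf's own weight, roughly 3–5 N, so nothing pressed on the fixed leaf.
- **Stillness:** the arm was at rest and the grip width was steady.
- **In line:** in the side view the five knuckles form one straight barrel. The loose and fixed outlines agree to about 0.2 px, roughly 0.5 mm. I estimate the bore height at 87.2 mm, against the 87 mm target.

Two limits on those checks:
- **Camera offset:** both leaves sat about 1 px from the predicted side view. Because the shift was the same for both, I read it as the camera's calibration and did not correct for it.
- **Final fit along the bore and in height:** the arm hid much of the fit from the top camera, and the final side view does not show these two. They rest on the hover comparison before lowering, the arm's own reading and the contact-free descent.

I did not touch the pin, jar or blue case, though I took no final picture check of the jar and case.

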